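# Swap the burger presses and hold the round one's plunger down

### The arm

A 6-joint arm with a two-finger parallel gripper is mounted at the origin on the work surface. World frame = base frame: x ahead of the robot, y to its left, z up, the work surface at z = 0. Lengths are in mm, angles in rad, forces in N, time in s.
With the tool pointing down it reaches from about 400 to 925 mm from the base axis. Payload 12.5 kg.
Tool frame: the origin (TCP) lies midway between the tips of the shut fingers; the grasp point (between the pads) lies 19 mm behind it; z points along the fingers, y is the direction in which the jaws open and shut (so a half turn about z gives the same grasp; the last joint's range is limited). The gripper opens to 95 mm and grips with 3 to 60 N. Pads are 20 mm wide; open, the fingers measure 119 mm over their backs; the gripper's body (75 mm by 180 mm) begins 59 mm behind the grasp point.
Start: joints at [1.029, 0.491, 1.559, -0, 1.092, -0.106], TCP at [263.823, 566.611, 179.161] pointing down, gripper open.
Joint ranges: [-3.1, 3.1], [-0.84, 2.19], [0.05, 2.79], [-1.13, 4.28], [0.06, 2.93], [-2.69, 2.69]. Speed limits (rad/s): [2.22, 2.22, 2.79, 3.14, 3.14, 3.14].

### API

Orientations are given as [roll, pitch, yaw] about the fixed x, y, z axes, in that order (R = Rz(yaw) Ry(pitch) Rx(roll)).
In Python, from cell import env gives the robot as it stands.
- The arm moves only by the tool drive_tool, never from a script. Its argument "increments" is a list of rows, each a list of 2 entries, a list of its own where there are three numbers: the shift along the tool's x, y, z as a fraction of full scale, then the turn, a rotation vector about the tool's x, y, z as a fraction of full scale. In form: [[[x, y, z], [ax, ay, az]], ...]. A call has 1 to 5 rows; each row shifts and turns the commanded pose from where the row before left it, along the tool's axes as they then stand; what a row does not reach is not made up. Full scale, the value 1, is 30 mm for a shift and 0.08 rad for a turn. A row lasts 1/12 s, in which the tool goes at most 41.7 mm and 7.16 degrees, less where a joint would pass 70% of its speed; a pose out of reach is approached as far as the arm can. A call with a number of a shift or a turn outside -1 to 1 is refused whole. A call with a gripper value outside its range is refused whole. "jaw" is the opening, from -1 (shut) to 1 (fully open), so that 0 is half open, set as the call begins (left out, the last holds). The fingers move at their own pace and stop on an object; the grip force is fixed at half the most. Time passes only in rows, so rows that do not move let the fingers close. It gives the time, the measured TCP pose, the force and the opening at its end, in the units of the state.
- env.state(): the state, without advancing time (a new reading comes with each control period).
- env.read_camera(name): name is "scene" or "top" or "wrist"; returns a dict with "pixels" (400x640x3 uint8, blue, green, red), "vertical_fov" (degrees; the focal length in pixels is half the picture's height over the tangent of half this angle, whatever the lens; pixels are square), "cx", "cy" (the principal point, pixels), "world_to_cam" (4x4, takes a point from world to camera coordinates). Camera axes: x right, y down, z forward; pixel columns grow to the right and rows downward; lengths in mm; the calibration is good to about 2 mm. A picture is of the moment at which its call begins. There is no depth.
- env.job_done(): hands the job in, once; it reports no verdict.
Trained networks look in a picture, given as the dict that the camera call returned (one of the last four; its "shot" number tells which), for a name from the list of things; names that differ only in an ending like _2 or _b are one class to them, and where a whole thing is asked for, a point or a joint stands for the part that bears it (a point fixed in the world has none). Each returns a list of dicts, best first, with "score" (0 to 1); they miss things now and then, are a little off and sometimes report something else, mostly with a low value. They report only what shows in the picture. A call takes as long as a camera call. They do not tell look-alikes from the thing itself.
- env.boxes_of(target, picture): "point" ([x, y, z] in mm, in world coordinates, good to about 4 mm: the middle of the surface that is visible of it).
- env.tip_of(target, picture): "point" ([x, y, z] in mm, in world coordinates, good to about 4 mm: a listed point, or the origin of a listed thing).
The state is a dict: "t": time; "joints": joint angles; "qvel": joint speeds; "tau": joint torques, N m; "eef_pos": TCP position; "tcp_rot": TCP orientation; "ft_force": force on the tool from outside, world axes, zero at the start; "moment": the same for the moment, N m; "opening": opening from 0.0 (shut) to 1.0 (fully open).
Only numpy, scipy, OpenCV 4.12 (cv2) and the standard library are available. Lean on these libraries where they do the work, as an engineer would, in place of code of your own. Each camera call takes 0.05 s, during which the arm holds its last target.

### The job

The round burger press is next in use and must stand on the non-slip silicone trivet: swap the two presses, so that the square one stands upright on the steel disc and the round one on the trivet, each about in the middle. Then push the round press's spring-loaded knob 12 mm down (the black O-ring on its stem then just meets the collar) and finish still holding it there, without letting go. Leave the condiment caddy, the skewer rack and the shaker where they are, and do not tip a press over.

Things in the scene. Friction and masses are not known exactly. Their poses are not given: they have to be found in the camera images.
- press_round: The round burger press: a round housing 92 mm in diameter (flange 100 mm). Aluminium, flat top 40 mm above its underside, then a steel collar 28 mm wide to 46 mm, then a spring-loaded steel stem with a black knob on the centre line (see its knob_top). Can be lifted and carried by the knob. Loose, 0.35 to 0.7 kg. Origin: centre of the underside, z up. Starts on the steel disc.
- press_square: The square burger press: a square housing 92 mm wide (flange 100 mm). Aluminium, flat top 40 mm above its underside, then a steel collar 28 mm wide to 46 mm, then a spring-loaded steel stem with a black knob on the centre line (see its knob_top). Can be lifted and carried by the knob. Loose, 0.35 to 0.7 kg. Origin: centre of the underside, z up. Its x and y axes are square to its sides. Starts on the trivet.
- round_knob_top (a point): Centre of the top face of the round press's knob: an upright cylinder 34 mm in diameter, 28 mm tall, on a 14 mm stem. Released, the knob spans 74 to 102 mm above the press's underside, with 28 mm of bare stem below it down to the collar. It slides only straight down, against a spring; pulling it up lifts the whole press.
- square_knob_top (a point): Centre of the top face of the square press's knob, which is just like the round press's: 34 mm in diameter, from 74 to 102 mm above the press's underside when released; sprung the same way, 24 mm travel.
- round_knob (a joint): How far the round press's knob is pushed down, m: 0 released (its spring returns it), 0.024 fully down. Spring: 3 N to start, 9 N at 0.012, 15 N at 0.024. A thin black O-ring round the stem (19 mm wide, 3 mm high) has its lower face 12 mm above the collar when released, so meets the collar at 0.012; only a mark, it does not stop the knob.
- trivet: Flat round grey silicone trivet with thin moulded rings, 160 mm in diameter, 8 mm thick, fixed on the teak board. Origin: centre of its underside; its upper face is 8 mm above.
- disc: Flat round stainless-steel disc, 160 mm in diameter, 4 mm thick, fixed on the teak board. Origin: centre of its underside; its upper face is 4 mm above.
- teak_board: Teak cutting-board insert, 600 (x) by 1160 mm (y), 10 mm thick, fixed; everything stands on it. Origin: centre of its underside; its upper face is 10 mm above, at world z = 0.010. Between trivet and disc, straight ahead of the robot (y = 0, x 0.45 to 0.6), it is always free: room to stand a press for a while.
- caddy: Bystander: black plastic condiment caddy with three flip-top lids, 200 by 100 mm, 93 mm high, 0.9 kg, loose. Origin: centre of its underside; x along its length.
- skewer_rack: Bystander: chrome skewer rack with three slots holding flat metal skewers, foot 90 (x) by 150 mm (y), 211 mm high to the skewers' rings, 0.95 kg, loose. Origin: centre of its underside.
- shaker: Bystander: small round steel shaker, 50 mm in diameter, 85 mm high, 0.2 kg, loose. Origin: centre of its underside.
There are look-alikes about, which are no part of the job. Leave any red look-alike of the press_round alone.

How it is judged:
By the outcome, as a careful person would: the job done as asked, in the order asked, and still so for the second after the job is handed in, while the arm keeps its last pose, push and grip.
It also fails if it takes over 64 s, if anything falls off the work surface, if the arm or the gripper's body presses on something with over 40 N, if the wrist force passes 120 N, or if a joint passes its speed limit or range.

## Working session

There is one attempt and no reset: what is moved stays moved. The work goes in short steps, Python scripts to look and compute and a tool call to move; the robot and the scene stay as the last step left them, time stands still between calls to the robot, and variables do not carry over. Pictures are saved under pics/ and viewed, and the job is handed in when it is done.

Besides the shell and the picture viewer there is one more tool, called after "Call:" as name(argument=value, ...), one argument or row to a line, values as JSON. drive_tool: Moves the arm, as the interface text tells. Its arguments: {"type":"object","properties":{"increments":{"type":"array","items":{"type":"array"}},"jaw":{"type":"number"}},"required":["increments"]}

```bash
ls; mkdir -p pics
python3 - <<'E'
from cell import env
import cv2
print(env.state())
for n in ("scene","top","wrist"):
    p=env.read_camera(n)
    cv2.imwrite(f"pics/a_{n}.png",p["pixels"])
    print(n,p["vertical_fov"],p["cx"],p["cy"],p["world_to_cam"].tolist() if hasattr(p["world_to_cam"],'tolist') else p["world_to_cam"],p.get("shot"))
    for t in ("press_round","press_square","round_knob_top","square_knob_top","trivet","disc","caddy","skewer_rack","shaker"):
        r=env.tip_of(t,p)
        print(t,[([round(float(v)) for v in x["point"]],round(x["score"],2)) for x in r])
E
```

```text
pics
{'t': 0.0, 'joints': array([ 1.02939971e+00,  4.91560353e-01,  1.55951274e+00,  1.68243344e-06,
        1.09171465e+00, -1.05597280e-01]), 'qvel': array([-0.00207941, -0.00012196,  0.00100315,  0.00022895, -0.00108481,
       -0.00029391]), 'tau': array([-3.85728592e-03, -6.12636995e+01, -2.58179176e+01,  6.90784352e-02,
        4.82687261e-02, -9.91495517e-05]), 'eef_pos': array([263.64525659, 566.31641627, 178.53949681]), 'tcp_rot': array([-3.14040437e+00, -1.27447972e-04,  2.70579246e+00]), 'ft_force': array([ 0.2703933 , -0.46625449, -0.37121171]), 'moment': array([ 0.00727616, -0.00789217,  0.00169832]), 'opening': 0.9970346090725297}
scene 47.922778452393516 318.70546772803755 204.00178422231437 [[0.7417861834686772, 0.6705824102145664, -0.008514054603837126, -372.6585271029524], [0.42236815378023107, -0.4770020306130907, -0.7707620939455099, -114.33178660480944], [-0.5209207239947871, 0.5681446065059589, -0.6370661703551178, 1641.108069225673], [0.0, 0.0, 0.0, 1.0]] 1
press_round [([167, 305, -1], 0.85), ([480, 162, 16], 0.83)]
press_square [([569, -157, 18], 0.73)]
round
[... 882 characters left out ...]
1], 0.6), ([484, 159, 114], 0.43)]
trivet [([556, -162, 9], 0.91)]
disc [([480, 161, 11], 0.66)]
caddy [([506, 468, 9], 0.95)]
skewer_rack [([578, -468, 9], 0.86)]
shaker [([759, -26, 10], 0.77)]
wrist 63.32403539613396 315.3999398083178 193.89355828691856 [[0.42180194165033774, 0.9066879378231792, 0.00032469363688839584, -625.1984007403404], [0.873962112914632, -0.4066727930156322, 0.26609672040568033, -31.24561828915796], [0.24139873075432502, -0.111956343396958, -0.9639462796045146, 390.09537046680174], [0.0, 0.0, 0.0, 1.0]] 3
press_round [([170, 307, -1], 0.62)]
press_square []
round_knob_top [([170, 305, 100], 0.84)]
square_knob_top []
trivet []
disc []
caddy []
skewer_rack []
shaker []
```

View pics/a_scene.png

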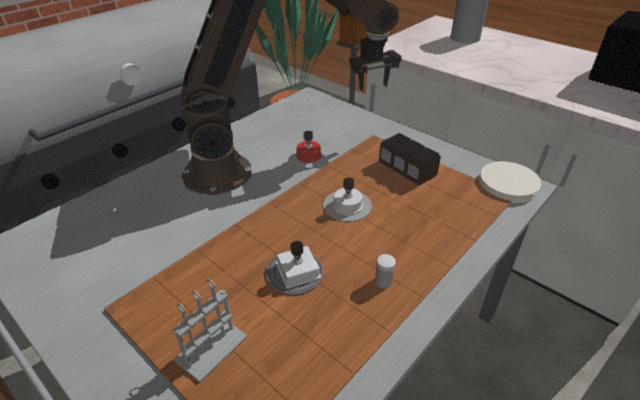

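View pics/a_top.png

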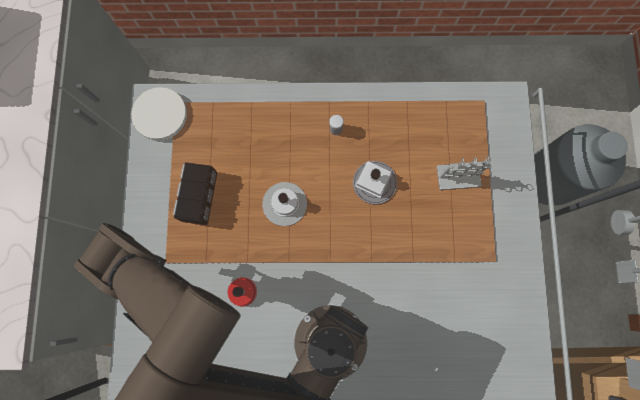

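View pics/a_wrist.png

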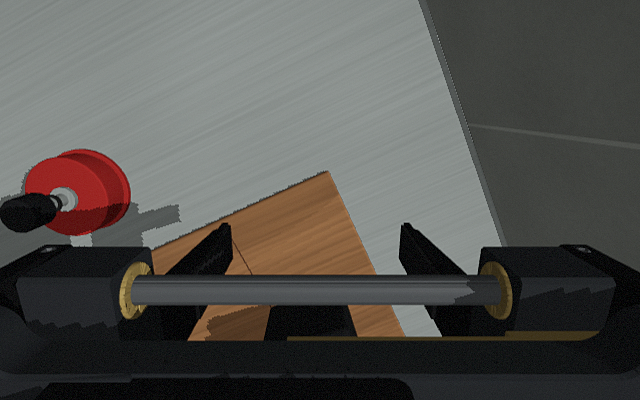

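```bash
cat > h.py <<'E'
from cell import env
import numpy as np, cv2
def f(p): return p["pixels"].shape[0]/2/np.tan(np.radians(p["vertical_fov"])/2)
def K(p): return np.array([[f(p),0,p["cx"]],[0,f(p),p["cy"]],[0,0,1]])
def W(p): return np.array(p["world_to_cam"],float)
def proj(p,X):
    c=W(p)[:3,:3]@np.array(X,float)+W(p)[:3,3]; u=K(p)@c; return u[:2]/u[2]
def tri(ps,uvs):
    A=[]
    for p,(u,v) in zip(ps,uvs):
        P=K(p)@W(p)[:3]; A+= [u*P[2]-P[0], v*P[2]-P[1]]
    A=np.array(A); A/=np.linalg.norm(A[:,:3],axis=1)[:,None]
    return np.linalg.lstsq(A[:,:3],-A[:,3],rcond=None)[0]
def atz(p,uv,z):
    R=W(p)[:3,:3]; C=-R.T@W(p)[:3,3]; d=R.T@np.linalg.inv(K(p))@np.array([*uv,1.]); return C+d*(z-C[2])/d[2]
def crop(p,u,v,r,s,name,grid=10):
    im=p["pixels"]; u0,v0=max(0,int(u-r)),max(0,int(v-r)); c=im[v0:int(v+r),u0:int(u+r)]
    c=cv2.resize(c,None,fx=s,fy=s,interpolation=cv2.INTER_CUBIC)
    for g in range(u0,int(u+r)):
        if g%grid==0: cv2.putText(c,str(g),((g-u0)*s,10),0,.35,(0,255,255),1); cv2.line(c,((g-u0)*s,12),((g-u0)*s,18),(0,255,255),1)
    for g in range(v0,int(v+r)):
        if g%grid==0: cv2.putText(c,str(g),(0,(g-v0)*s+4),0,.35,(0,255,255),1)
    cv2.imwrite(name,c); return c
E
python3 - <<'E'
from h import *
ims=[]
for n,c in (("top",[(284,203),(376,180)]),("scene",[(347,197),(295,268)])):
    p=env.read_camera(n)
    for i,(u,v) in enumerate(c): ims.append(crop(p,u,v,30,6,"pics/tmp.png"))
a=np.vstack([np.hstack(ims[:2]),np.hstack(ims[2:])]); a=cv2.resize(a,None,fx=.82,fy=.82); print(a.shape)
cv2.imwrite("pics/b.png",a)
E
```

```text
(590, 590, 3)
```

View pics/b.png

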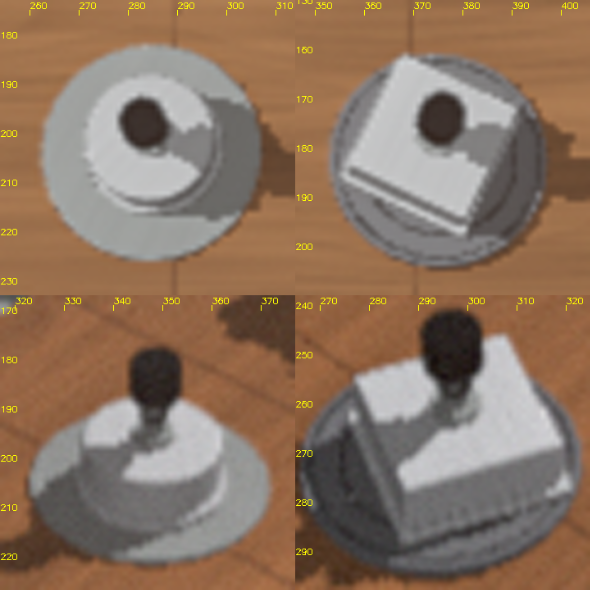

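Run:
```python
from h import *
from scipy.optimize import least_squares
ps={n:env.read_camera(n) for n in ("top","scene")}
t=np.linspace(0,2*np.pi,180)
# dark knob mask centroid
def knob(p,u,v,r=14):
    im=p["pixels"][int(v-r):int(v+r),int(u-r):int(u+r)].astype(int).max(2)
    m=(im<75).astype(np.uint8); n,l,s,c=cv2.connectedComponentsWithStats(m,connectivity=4)
    k=1+np.argmax(s[1:,4]); return c[k]+[int(u-r),int(v-r)], s[k]
def ksil(p,X):  # silhouette centroid of cylinder knob with top X
    pts=[proj(p,X+np.array([17*np.cos(a),17*np.sin(a),z])) for a in t for z in (0,-28)]
    h=cv2.convexHull(np.array(pts,np.float32)); M=cv2.moments(h); return np.array([M["m10"]/M["m00"],M["m01"]/M["m00"]]),cv2.boundingRect(h)
for nm,g,c in (("round",[485,160,115],{"top":(283,198),"scene":(348,187)}),("square",[564,-156,119],{"top":(375,174),"scene":(297,251)})):
    o={n:knob(ps[n],*c[n]) for n in ps}
    for n in ps:print(n,o[n])
    r=least_squares(lambda X:np.concatenate([ksil(ps[n],X)[0]-o[n][0] for n in ps]),np.array(g,float),diff_step=1e-3)
    print(nm,r.x.round(1),r.fun.round(2),[ksil(ps[n],r.x) for n in ps])
for nm,X in (("disc",[481,162,14]),("trivet",[555,-162,18])):
    for n in ps:
        q=np.array([proj(ps[n],np.array(X)+[80*np.cos(a),80*np.sin(a),0]) for a in t]); print(nm,n,q.min(0).round(1),q.max(0).round(1))
        im=ps[n]["pixels"].copy()
        ps[n].setdefault("ov",im.copy()); 
        ps[n]["ov"]=ps[n]["ov"] 
        cv2.polylines(ps[n]["ov"],[np.round((q+.0)*16).astype(np.int32)],True,(0,0,255),1,cv2.LINE_AA,4)
rows=[]
for n,c in (("top",[(284,203),(376,180)]),("scene",[(347,197),(295,268)])):
    d=dict(ps[n]); d["pixels"]=d["ov"]; rows.append(np.hstack([crop(d,u,v,36,5,"pics/tmp.png") for u,v in c]))
a=np.vstack(rows); cv2.imwrite("pics/c.png",cv2.resize(a,None,fx=.8,fy=.8))
```

```text
top (array([282.83076923, 197.8       ]), array([10,  9,  9, 10, 65], dtype=int32))
scene (array([348.32173913, 184.13043478]), array([ 10,   5,  10,  16, 115], dtype=int32))
round [480.7 161.6 109.9] [-0.53 -0.51 -0.67  0.15] [(array([282.30009345, 197.29008551]), (276, 191, 12, 13)), (array([347.65652278, 184.27921663]), (342, 177, 12, 15))]
top (array([375.23188406, 173.8115942 ]), array([10,  9,  9, 10, 69], dtype=int32))
scene (array([296.5304878 , 248.80487805]), array([  8,   4,  12,  18, 164], dtype=int32))
square [ 561.8 -154.4  114.2] [-0.53 -0.43 -0.52  0.09] [(array([374.69861993, 173.38517839]), (369, 167, 12, 13)), (array([296.00860078, 248.89437289]), (289, 240, 14, 18))]
disc top [262.1 180. ] [306.7 223.9]
disc scene [322.6 189.3] [371.5 220.5]
trivet top [352.3 159.4] [396.9 202.8]
trivet scene [264.6 249.5] [322.4 292.9]
```

View pics/c.png

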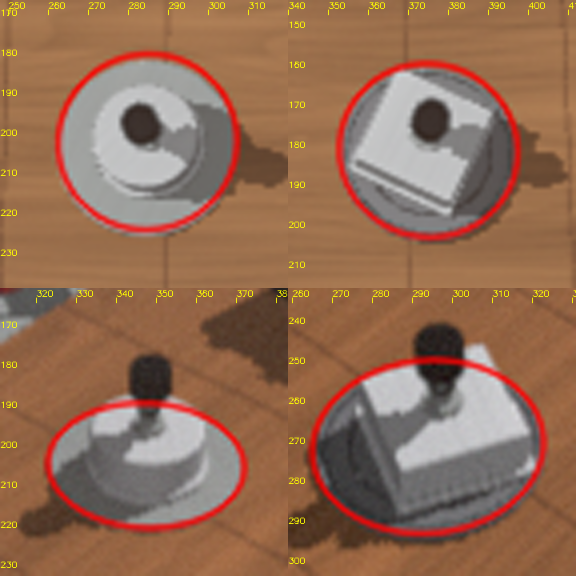

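```bash
cat >> h.py <<'E'
from scipy.spatial.transform import Rotation as Rot
def plan(tgt, yaw=None, tz=None, cmd=None, yaw0=None):
    s=env.state(); p=np.array(cmd if cmd is not None else s["eef_pos"]); y=s["tcp_rot"][2] if yaw0 is None else yaw0
    R=Rot.from_euler("xyz",[np.pi,0,y]).as_matrix()
    d=R.T@(np.array(tgt)-p)
    print("t",round(s["t"],2),"pos",p.round(1),"rot",s["tcp_rot"].round(3),"tool shift mm",d.round(1),"full-scale",(d/30).round(2), "dyaw->az/0.08", None if yaw is None else round(-((yaw-y+np.pi)%(2*np.pi)-np.pi)/.08,2))
    print("F",s["ft_force"].round(1),"open",round(s["opening"],3))
E
python3 - <<'E'
from h import *
p=env.read_camera("wrist"); s=env.state()
R=Rot.from_euler("xyz",s["tcp_rot"]).as_matrix(); C=-W(p)[:3,:3].T@W(p)[:3,3]
print("cam in tool",(R.T@(C-s["eef_pos"])).round(1), "cam axes in tool",(R.T@W(p)[:3,:3].T).round(3))
for z in (-19,0,50,100): print(z,proj(p,s["eef_pos"]+R@[0,0,z]))
plan([481,162,200],np.pi)
E
```

```text
cam in tool [  73.9    0.  -205.4] cam axes in tool [[ 0.    -0.964 -0.266]
 [ 1.     0.     0.   ]
 [-0.    -0.266  0.964]]
-19 [315.2179792  229.06011286]
0 [315.22714309 218.56778965]
50 [315.2452253  197.86432982]
100 [315.25775736 183.51557535]
t 1.75 pos [263.8 566.6 179.1] rot [ 3.141 -0.     2.706] tool shift mm [-367.7 -275.1  -20.9] full-scale [-12.26  -9.17  -0.7 ] dyaw->az/0.08 -5.45
F [-0.6 -0.5  0.1] open 1.001
```

Call:
drive_tool(
  increments=[
    [[-0.94,-0.7,-0.05],[0,0,0]],
    [[-0.94,-0.7,-0.05],[0,0,0]],
    [[-0.94,-0.7,-0.05],[0,0,0]],
    [[-0.94,-0.7,-0.05],[0,0,0]],
    [[-0.94,-0.7,-0.05],[0,0,0]],
  ],
  jaw=0.3,
)

```text
t: 2.17
eef_pos: [347.7, 410.5, 186.8]
tcp_rot: [3.141, 0.0, 2.706]
ft_force: [0.2, -0.1, -0.3]
opening: 0.709
```

Call:
drive_tool(
  increments=[
    [[-0.94,-0.7,-0.05],[0,0,0]],
    [[-0.94,-0.7,-0.05],[0,0,0]],
    [[-0.94,-0.7,-0.05],[0,0,0]],
    [[-0.94,-0.7,-0.05],[0,0,0]],
    [[-0.94,-0.7,-0.05],[0,0,0]],
  ],
)

```text
t: 2.58
eef_pos: [431.4, 255.6, 194.4]
tcp_rot: [3.141, 0.0, 2.706]
ft_force: [1.0, 0.9, -0.8]
opening: 0.651
```

Call:
drive_tool(
  increments=[
    [[-0.94,-0.7,-0.05],[0,0,0]],
    [[-0.94,-0.7,-0.05],[0,0,0]],
    [[0,0,0],[0,0,-1]],
    [[0,0,0],[0,0,-1]],
    [[0,0,0],[0,0,-1]],
  ],
)

```text
t: 3.0
eef_pos: [464.6, 194.5, 197.2]
tcp_rot: [3.141, 0.0, 2.948]
ft_force: [-0.2, -0.1, -0.2]
opening: 0.653
```

Call:
drive_tool(
  increments=[
    [[0,0,0],[0,0,-1]],
    [[0,0,0],[0,0,-1]],
    [[0,0,0],[0,0,-0.45]],
    [[0,0,0],[0,0,0]],
  ],
)

```text
t: 3.33
eef_pos: [464.2, 195.3, 197.2]
tcp_rot: [3.141, 0.0, -3.14]
ft_force: [-0.5, 0.2, -0.1]
opening: 0.652
```

Run:
```python
from h import *
p=env.read_camera("wrist"); cv2.imwrite("pics/d.png",p["pixels"])
for t in ("round_knob_top","disc"):
  for x in env.tip_of(t,p): print(t,np.round(x["point"],1),round(x["score"],2),proj(p,x["point"]).round(0))
plan([481,162,83],np.pi)
```

```text
round_knob_top [479.9 160.5 116.1] 0.63 [278. 205.]
t 3.48 pos [464.2 195.3 197.2] rot [3.141 0.    3.14 ] tool shift mm [-16.8 -33.3 114.2] full-scale [-0.56 -1.11  3.81] dyaw->az/0.08 -0.02
F [-0.6 -0.1  0.6] open 0.65
```

View pics/d.png

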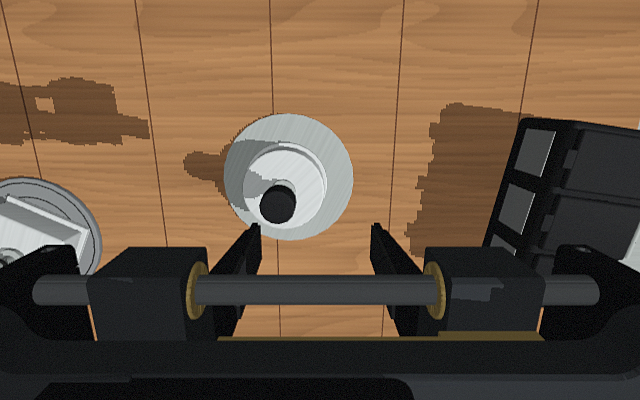

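```bash
cat >> h.py <<'E'
T=np.linspace(0,2*np.pi,90)
def ksil(p,X):
    pts=[proj(p,np.array(X)+np.array([17*np.cos(a),17*np.sin(a),z])) for a in T for z in (0,-28)]
    h=cv2.convexHull(np.array(pts,np.float32)); M=cv2.moments(h); return np.array([M["m10"]/M["m00"],M["m01"]/M["m00"]])
def knobfit(p,g,r=45,th=60):
    u,v=proj(p,g); u0,v0=int(u-r),int(v-r)
    m=(p["pixels"][v0:int(v+r),u0:int(u+r)].max(2)<th).astype(np.uint8)
    m=cv2.morphologyEx(m,cv2.MORPH_OPEN,np.ones((9,9),np.uint8))
    n,l,s,c=cv2.connectedComponentsWithStats(m,connectivity=4)
    k=1+np.argmin([np.hypot(*(c[i]+[u0,v0]-ksil(p,g))) for i in range(1,n)])
    o=c[k]+[u0,v0]; print("blob",o.round(1),s[k][2:])
    X=np.array(g,float)
    for _ in range(4):
        X[:2]+= (atz(p,o,X[2])-atz(p,ksil(p,X),X[2]))[:2]
    return X
def ringov(p,X,r,im,col=(0,0,255)):
    q=np.array([proj(p,np.array(X)+[r*np.cos(a),r*np.sin(a),0]) for a in T]); cv2.polylines(im,[np.round(q*16).astype(np.int32)],True,col,1,cv2.LINE_AA,4)
E
python3 - <<'E'
from h import *
p=env.read_camera("wrist")
for z in (110,116): print(knobfit(p,[481,161,z]).round(1))
im=p["pixels"].copy(); X=knobfit(p,[481,161,116]); ringov(p,X,17,im,(0,255,0)); ringov(p,X-[0,0,28],17,im,(0,255,0)); ringov(p,[480,162,14],80,im); ringov(p,[X[0],X[1],54],46,im,(255,0,0))
cv2.imwrite("pics/e.png",cv2.resize(im[90:260,170:400],None,fx=3,fy=3))
E
```

```text
blob [277.5 204.1] [  35   37 1073]
[484.6 157.9 110. ]
blob [277.5 204.1] [  35   37 1073]
[482.7 158.7 116. ]
blob [277.5 204.1] [  35   37 1073]
```

View pics/e.png

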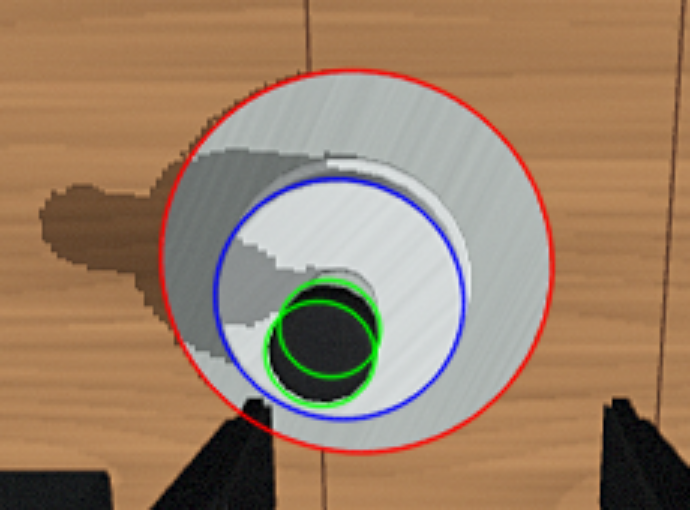

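Call:
drive_tool(
  increments=[
    [[-0.3,-0.6,0.4],[0,0,0]],
    [[-0.3,-0.6,0.6],[0,0,0]],
    [[0,0,0.7],[0,0,0]],
    [[0,0,0.7],[0,0,0]],
    [[0,0,0],[0,0,0]],
  ],
  jaw=0.3,
)

```text
t: 3.95
eef_pos: [480.7, 158.7, 122.2]
tcp_rot: [-3.141, -0.005, 3.14]
ft_force: [-0.9, -0.1, -1.1]
opening: 0.648
```

Run:
```python
from h import *
p=env.read_camera("wrist")
X=knobfit(p,[482,159,116],60); print(X.round(1))
im=p["pixels"].copy();  ringov(p,X,17,im,(0,255,0)); ringov(p,[480,162,14],80,im)
cv2.imwrite("pics/f.png",im)
plan([X[0],X[1],83])
```

```text
blob [315.6 213.4] [  46   51 1922]
[482.6 158.5 116. ]
t 4.0 pos [481.4 159.  124. ] rot [-3.141e+00 -3.000e-03  3.141e+00] tool shift mm [-1.1 -0.5 41. ] full-scale [-0.04 -0.02  1.37] dyaw->az/0.08 None
F [-0.5  0.4  1.2] open 0.649
```

View pics/f.png

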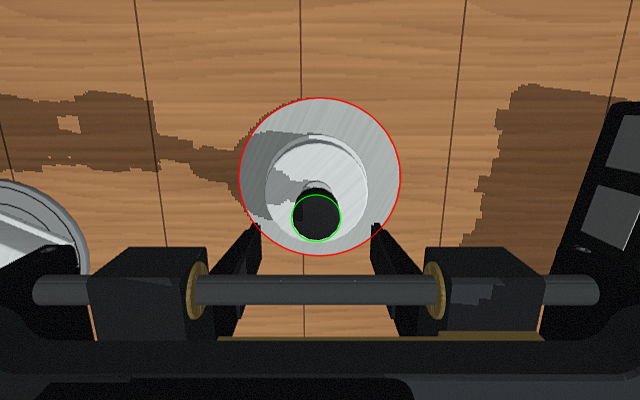

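Call:
drive_tool(
  increments=[
    [[-0.03,0,0.5],[0,0,0]],
    [[0,0,0.5],[0,0,0]],
    [[0,0,0.35],[0,0,0]],
    [[0,0,0],[0,0,0]],
  ],
)

```text
t: 4.33
eef_pos: [482.9, 159.5, 84.4]
tcp_rot: [-3.141, -0.001, -3.141]
ft_force: [-0.3, 0.3, -0.7]
opening: 0.652
```

Call:
drive_tool(
  increments=[
    [[0,0,0],[0,0,0]],
    [[0,0,0],[0,0,0]],
    [[0,0,0],[0,0,0]],
    [[0,0,0],[0,0,0]],
    [[0,0,0],[0,0,0]],
  ],
  jaw=-1,
)

```text
t: 4.75
eef_pos: [483.4, 159.4, 85.2]
tcp_rot: [3.141, 0.001, -3.141]
ft_force: [0.5, 0.5, -0.5]
opening: 0.36
```

Call:
drive_tool(
  increments=[
    [[0,0,0],[0,0,0]],
    [[0,0,0],[0,0,0]],
    [[0,0,-0.4],[0,0,0]],
    [[0,0,-0.6],[0,0,0]],
    [[0,0,-0.4],[0,0,0]],
  ],
)

```text
t: 5.17
eef_pos: [483.2, 159.3, 127.6]
tcp_rot: [3.141, 0.0, -3.141]
ft_force: [0.2, -0.5, 0.3]
opening: 0.026
```

Run:
```python
from h import *
p=env.read_camera("wrist")
cv2.imwrite("pics/g.png",p["pixels"])
plan([520,0,85])
```

```text
t 5.22 pos [484.2 159.6 129.4] rot [ 3.141e+00  3.000e-03 -3.141e+00] tool shift mm [ -35.8 -159.6   44.4] full-scale [-1.19 -5.32  1.48] dyaw->az/0.08 None
F [ 1.2 -0.1  3.3] open 0.013
```

View pics/g.png

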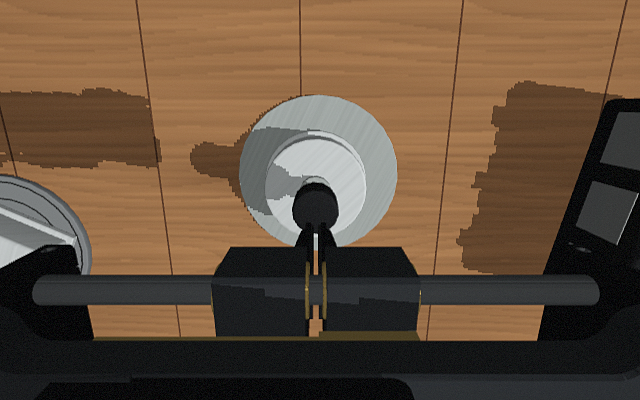

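Call:
drive_tool(
  increments=[
    [[0,0,0],[0,0,0]],
    [[0,0,0],[0,0,0]],
    [[0,0,0],[0,0,0]],
    [[0,0,0],[0,0,0]],
    [[0,0,0],[0,0,0]],
  ],
  jaw=0.3,
)

```text
t: 5.63
eef_pos: [482.9, 159.3, 126.0]
tcp_rot: [-3.141, -0.001, -3.141]
ft_force: [0.3, 0.7, -0.0]
opening: 0.306
```

Run:
```python
from h import *
p=env.read_camera("wrist")
X=knobfit(p,[482,159,116],60); print(X.round(1))
im=p["pixels"].copy();  ringov(p,X,17,im,(0,255,0)); ringov(p,[480,162,14],80,im)
cv2.imwrite("pics/f2.png",im)
plan([X[0],X[1],81])
```

```text
blob [314.9 208.8] [  45   50 1857]
[482.6 158.6 116. ]
t 5.68 pos [483.  159.3 126.1] rot [-3.142e+00 -1.000e-03 -3.141e+00] tool shift mm [ 0.4 -0.7 45.1] full-scale [ 0.01 -0.02  1.5 ] dyaw->az/0.08 None
F [-0.8  0.2 -0.2] open 0.354
```

View pics/f2.png

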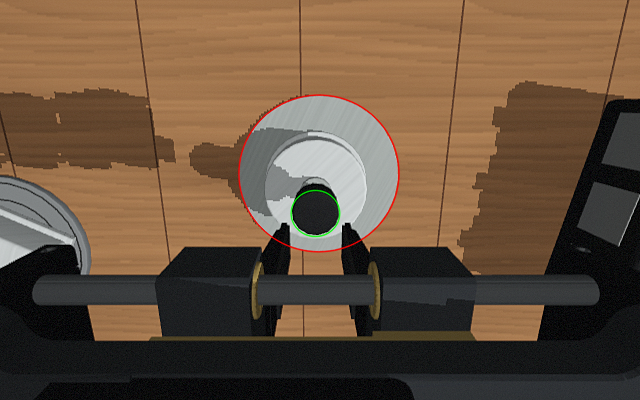

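Call:
drive_tool(
  increments=[
    [[0,0,0],[0,0,0]],
    [[0,0,0],[0,0,0]],
    [[0,0,0],[0,0,0]],
    [[0,-0.02,0.2],[0,0,0]],
    [[0,0,0.3],[0,0,0]],
  ],
  jaw=0.1,
)

```text
t: 6.1
eef_pos: [483.5, 158.8, 111.6]
tcp_rot: [3.141, 0.002, -3.141]
ft_force: [1.1, -0.2, -0.1]
opening: 0.545
```

Call:
drive_tool(
  increments=[
    [[0,0,0.4],[0,0,0]],
    [[0,0,0.4],[0,0,0]],
    [[0,0,0.2],[0,0,0]],
    [[0,0,0],[0,0,0]],
  ],
)

```text
t: 6.43
eef_pos: [482.3, 158.5, 80.0]
tcp_rot: [-3.141, -0.003, -3.141]
ft_force: [0.1, -0.2, -0.3]
opening: 0.551
```

Call:
drive_tool(
  increments=[
    [[0,0,0],[0,0,0]],
    [[0,0,0],[0,0,0]],
    [[0,0,0],[0,0,0]],
    [[0,0,0],[0,0,0]],
    [[0,0,0],[0,0,0]],
  ],
  jaw=-1,
)

```text
t: 6.85
eef_pos: [483.3, 158.8, 82.0]
tcp_rot: [3.141, 0.001, -3.141]
ft_force: [-0.1, -0.6, 0.6]
opening: 0.255
```

Call:
drive_tool(
  increments=[
    [[0,0,0],[0,0,0]],
    [[0,0,0],[0,0,0]],
  ],
)

```text
t: 7.02
eef_pos: [483.2, 158.7, 81.8]
tcp_rot: [3.141, 0.0, -3.141]
ft_force: [-0.2, 0.5, 0.2]
opening: 0.115
```

Run:
```python
from h import *
s=env.state(); print(s["opening"],s["ft_force"])
w=env.read_camera("wrist"); sc=env.read_camera("scene"); tp=env.read_camera("top")
print(s["eef_pos"])
a=cv2.resize(w["pixels"][100:300,200:440],(480,400))
b=cv2.resize(sc["pixels"][130:230,290:410],(480,400),interpolation=cv2.INTER_CUBIC)
for X in ([482.6,158.6,116],[482.6,158.6,88],s["eef_pos"]): print(proj(sc,X),proj(tp,X),proj(w,X))
cv2.imwrite("pics/i.png",np.hstack([a,b])[:, :960] if False else cv2.resize(np.hstack([a,b]),(800,333)))
```

```text
0.1147760658518902 [-0.24142485  0.51342663  0.19992975]
[483.18795199 158.73756189  81.81134266]
[347.73593763 179.81634555] [282.6425947  195.59496458] [315.74587136 238.14515596]
[347.44757492 186.94081722] [283.41476539 197.24262455] [315.68057798 221.0575016 ]
[347.55597238 188.5465939 ] [283.5441305  197.43188094] [315.87260314 218.68011179]
```

View pics/i.png

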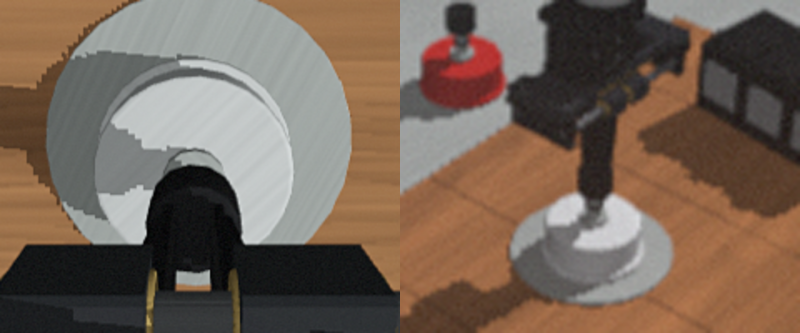

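Run:
```python
from h import *
s=env.state()
w=env.read_camera("wrist"); sc=env.read_camera("scene")
R=Rot.from_euler("xyz",s["tcp_rot"]).as_matrix(); P=s["eef_pos"]; o=s["opening"]*95/2
im=w["pixels"].copy(); im2=sc["pixels"].copy()
for p,i in ((w,im),(sc,im2)):
    for x in (-10,10):
        for y in (-o,o):
            for z in (0,-30):
                u=proj(p,P+R@[x,y,z]); cv2.circle(i,tuple(np.round(u*16).astype(int)),24,(0,0,255) if z==0 else (255,255,0),-1,cv2.LINE_AA,4)
    ringov(p,[482.6,158.6,116],17,i,(0,255,0)); ringov(p,[482.6,158.6,88],17,i,(0,200,0)); ringov(p,[482.6,158.6,60],14,i,(255,0,255))
a=cv2.resize(im[150:290,240:392],(456,420),interpolation=cv2.INTER_NEAREST); b=cv2.resize(im2[140:220,304:372],(357,420),interpolation=cv2.INTER_CUBIC)
a=cv2.convertScaleAbs(np.hstack([a,b]),alpha=1.8,beta=20); print(a.shape)
cv2.imwrite("pics/j.png",cv2.resize(a,(800,413)))
```

```text
(420, 813, 3)
```

View pics/j.png

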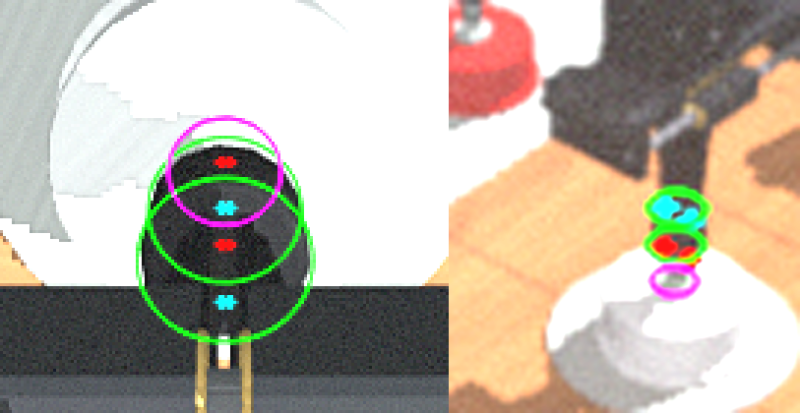

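Run:
```python
from h import *
sc=env.read_camera("scene")
P=np.array([263.8,566.6,179.1]); R=Rot.from_euler("xyz",[np.pi,0,2.706]).as_matrix()
im=cv2.imread("pics/a_scene.png"); c=im[30:110,330:430]; c=cv2.resize(c,None,fx=4,fy=4,interpolation=cv2.INTER_CUBIC)
for y in (-47.5,47.5):
  for x in (-10,10):
    for z,col in ((0,(0,0,255)),(-19,(0,255,255)),(-36,(0,255,0))):
        u=(proj(sc,P+R@[x,y,z])-[330,30])*4+2; cv2.circle(c,tuple(u.astype(int)),3,col,-1)
w=cv2.imread("pics/a_wrist.png")[180:300,150:480]; w=cv2.resize(w,(400,320*0+146))
w=cv2.convertScaleAbs(cv2.resize(cv2.imread("pics/g.png")[170:260,260:370],(391,320),interpolation=cv2.INTER_CUBIC),alpha=3)
cv2.imwrite("pics/k.png",np.hstack([c,w]))
```

```text
(no output)
```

View pics/k.png

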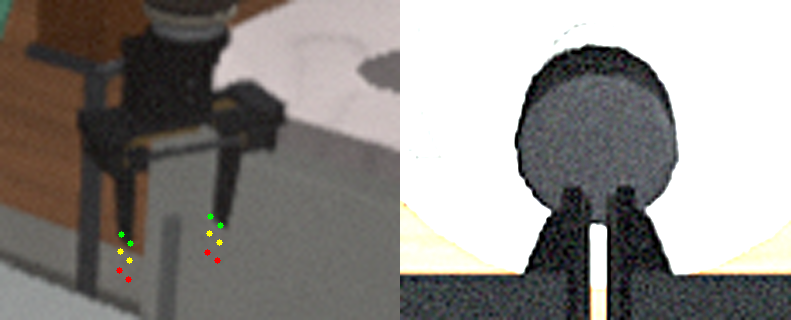

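Run:
```python
from h import *
w=env.read_camera("wrist"); s=env.state(); print(s["t"],s["opening"])
R=Rot.from_euler("xyz",s["tcp_rot"]).as_matrix(); P=s["eef_pos"]
def box(im,o,x0,x1,z1,col,th=12,k=1,off=(0,0)):
    for sg in (-1,1):
        q=[[x0,sg*o,z1],[x1,sg*o,z1],[x1,sg*(o+th),z1],[x0,sg*(o+th),z1]]
        q=np.array([proj(w,P+R@np.array(c)) for c in q]); q=(q-off)*k
        cv2.polylines(im,[np.round(q*16).astype(np.int32)],True,col,1,cv2.LINE_AA,4)
for f,o,n in (("a_wrist",47.5,"l1"),("f",.649*47.5,"l2")):
    im=cv2.convertScaleAbs(cv2.imread(f"pics/{f}.png"),alpha=2.5,beta=10)[190:310,180:450]; im=cv2.resize(im,None,fx=2.9,fy=2.9,interpolation=cv2.INTER_CUBIC)
    box(im,o,-10,10,0,(0,0,255),k=2.9,off=(180,190)); box(im,o,-10,10,-36,(0,255,0),k=2.9,off=(180,190)); 
    cv2.imwrite(f"pics/{n}.png",im)
a=np.vstack([cv2.imread("pics/l1.png"),cv2.imread("pics/l2.png")[:250]]); print(a.shape); cv2.imwrite("pics/l.png",a)
```

```text
7.3667 0.003864347110652839
(598, 783, 3)
```

View pics/l.png

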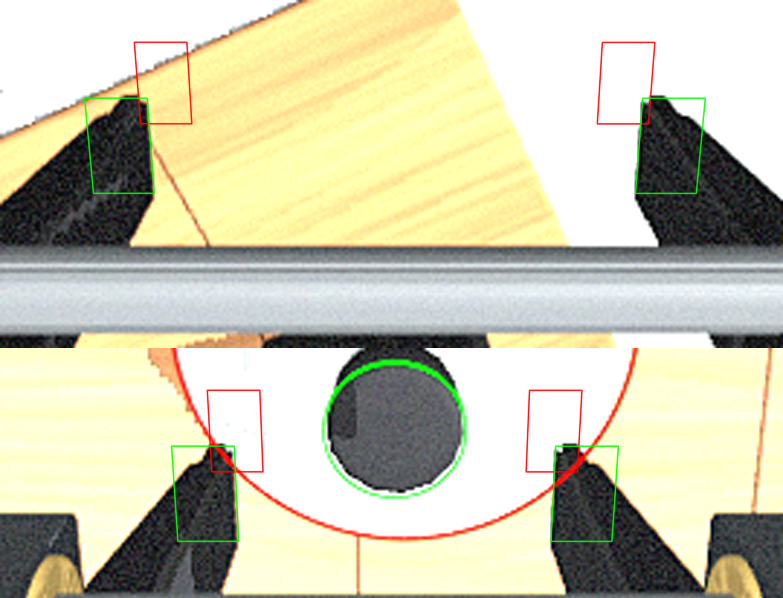

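Call:
drive_tool(
  increments=[
    [[0,0,-0.5],[0,0,0]],
    [[0,0,0],[0,0,0]],
    [[0,0,0],[0,0,0]],
    [[0,0,0],[0,0,0]],
    [[0,0,0],[0,0,0]],
  ],
  jaw=0.1,
)

```text
t: 7.78
eef_pos: [482.9, 158.7, 96.2]
tcp_rot: [-3.142, -0.0, -3.141]
ft_force: [-0.4, -1.0, -0.1]
opening: 0.3
```

Call:
drive_tool(
  increments=[
    [[0,0,0],[0,0,0]],
    [[0,0,0],[0,0,0]],
    [[0,0,0],[0,0,0]],
    [[0,0,0],[0,0,0]],
    [[0,0,0],[0,0,0]],
  ],
)

```text
t: 8.2
eef_pos: [483.1, 158.7, 96.6]
tcp_rot: [3.142, -0.0, -3.141]
ft_force: [-0.2, 0.5, -0.1]
opening: 0.549
```

Run:
```python
from h import *
p=env.read_camera("wrist")
X=knobfit(p,[482.6,158.6,116],60); print(X.round(1))
cv2.imwrite("pics/m.png",cv2.resize(p["pixels"][90:290,180:450],None,fx=2.5,fy=2.5))
plan([X[0],X[1],47])
```

```text
blob [315.7 222.8] [  52   58 2461]
[482.6 158.6 116. ]
t 8.25 pos [483.1 158.7  96.6] rot [ 3.142 -0.    -3.141] tool shift mm [ 0.5 -0.2 49.6] full-scale [ 0.02 -0.01  1.65] dyaw->az/0.08 None
F [-0.5  0.4  0.5] open 0.546
```

View pics/m.png

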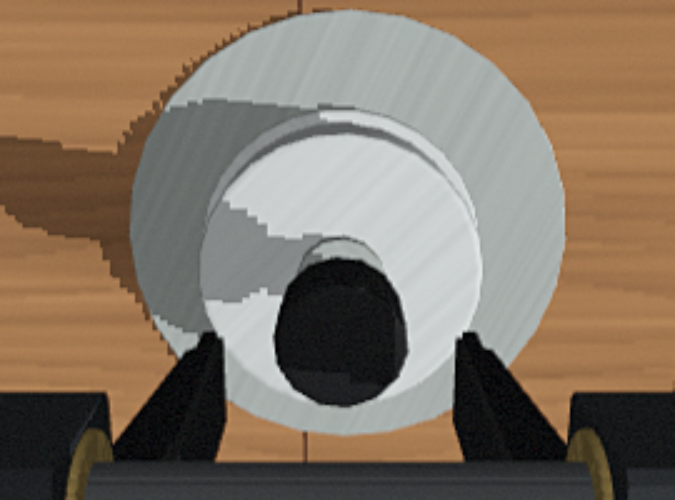

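The knob (crop 340,330) is centred between the fingers, and the press has not moved. The visible fingertips end about 36 mm short of the reported TCP, so I descend that much further, watching the force.

Call:
drive_tool(
  increments=[
    [[0,0,0.4],[0,0,0]],
    [[0,0,0.4],[0,0,0]],
    [[0,0,0.2],[0,0,0]],
    [[0,0,0],[0,0,0]],
  ],
)

```text
t: 8.58
eef_pos: [482.5, 158.6, 65.6]
tcp_rot: [-3.141, -0.002, -3.141]
ft_force: [-0.3, -1.0, -0.7]
opening: 0.552
```

Call:
drive_tool(
  increments=[
    [[0,0,0.3],[0,0,0]],
    [[0,0,0.3],[0,0,0]],
    [[0,0,0],[0,0,0]],
  ],
)

```text
t: 8.83
eef_pos: [482.5, 158.6, 47.3]
tcp_rot: [-3.141, -0.002, -3.141]
ft_force: [-0.3, -0.2, 0.3]
opening: 0.554
```

Call:
drive_tool(
  increments=[
    [[0,0,0],[0,0,0]],
    [[0,0,0],[0,0,0]],
    [[0,0,0],[0,0,0]],
    [[0,0,0],[0,0,0]],
    [[0,0,0],[0,0,0]],
  ],
  jaw=-1,
)

```text
t: 9.25
eef_pos: [483.4, 158.9, 49.0]
tcp_rot: [3.141, 0.001, -3.141]
ft_force: [-0.4, 1.5, 1.7]
opening: 0.356
```

Call:
drive_tool(
  increments=[
    [[0,0,0],[0,0,0]],
    [[0,0,0],[0,0,0]],
  ],
)

```text
t: 9.42
eef_pos: [483.3, 158.9, 48.9]
tcp_rot: [3.141, 0.001, -3.141]
ft_force: [-0.3, 2.2, 1.6]
opening: 0.352
```

Call:
drive_tool(
  increments=[
    [[0,0,-0.2],[0,0,0]],
    [[0,0,-0.3],[0,0,0]],
    [[0,0,-0.5],[0,0,0]],
    [[0,0,-0.4],[0,0,0]],
    [[0,0,0],[0,0,0]],
  ],
)

```text
t: 9.83
eef_pos: [483.9, 158.8, 92.9]
tcp_rot: [3.141, 0.003, -3.141]
ft_force: [0.8, 0.3, -5.0]
opening: 0.353
```

Run:
```python
from h import *
p=env.read_camera("wrist")
cv2.imwrite("pics/n.png",p["pixels"])
plan([520,0,90])
print(env.state()["moment"])
```

```text
t 9.88 pos [483.5 158.7  91.7] rot [ 3.141e+00  2.000e-03 -3.141e+00] tool shift mm [ -36.5 -158.7    1.7] full-scale [-1.22 -5.29  0.06] dyaw->az/0.08 None
F [ 0.8 -0.4 -5.1] open 0.354
[ 0.070694    0.01026088 -0.00773991]
```

View pics/n.png

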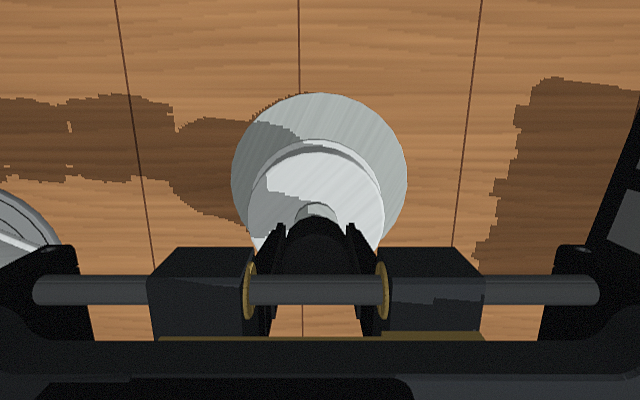

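Call:
drive_tool(
  increments=[
    [[-0.15,-0.4,0],[0,0,0]],
    [[-0.2,-0.8,0],[0,0,0]],
    [[-0.2,-0.9,0],[0,0,0]],
    [[-0.2,-0.9,0],[0,0,0]],
    [[-0.2,-0.9,0],[0,0,0]],
  ],
)

```text
t: 10.3
eef_pos: [511.3, 39.9, 89.8]
tcp_rot: [3.142, -0.002, -3.141]
ft_force: [0.4, 0.6, -5.4]
opening: 0.353
```

Call:
drive_tool(
  increments=[
    [[-0.2,-0.8,0.1],[0,0,0]],
    [[-0.07,-0.5,0.3],[0,0,0]],
    [[0,-0.1,0.4],[0,0,0]],
    [[0,0,0.4],[0,0,0]],
    [[0,0,0.2],[0,0,0]],
  ],
)

```text
t: 10.72
eef_pos: [518.8, -1.3, 46.7]
tcp_rot: [3.141, -0.003, 3.141]
ft_force: [0.8, 0.0, -5.2]
opening: 0.357
```

Call:
drive_tool(
  increments=[
    [[0,0,0.05],[0,0,0]],
    [[0,0,0],[0,0,0]],
  ],
)

```text
t: 10.88
eef_pos: [519.4, -0.4, 46.6]
tcp_rot: [3.141, -0.001, -3.141]
ft_force: [-0.7, -0.6, -5.6]
opening: 0.352
```

Call:
drive_tool(
  increments=[
    [[0,0,0.07],[0,0,0]],
    [[0,0,0.03],[0,0,0]],
    [[0,0,0],[0,0,0]],
  ],
)

```text
t: 11.13
eef_pos: [520.2, -0.2, 44.8]
tcp_rot: [-3.141, 0.001, -3.141]
ft_force: [-1.2, -0.2, 2.2]
opening: 0.354
```

Call:
drive_tool(
  increments=[
    [[0,0,0],[0,0,0]],
    [[0,0,0],[0,0,0]],
    [[0,0,0],[0,0,0]],
    [[0,0,0],[0,0,0]],
  ],
  jaw=0.1,
)

```text
t: 11.47
eef_pos: [519.9, -0.2, 44.3]
tcp_rot: [3.142, 0.001, -3.141]
ft_force: [0.1, -0.2, -0.3]
opening: 0.534
```

Call:
drive_tool(
  increments=[
    [[0,0,-0.4],[0,0,0]],
    [[0,0,-0.9],[0,0,0]],
    [[0,0,-1],[0,0,0]],
    [[-0.2,-0.7,-0.2],[0,0,0]],
    [[-0.2,-0.9,0],[0,0,0]],
  ],
)

```text
t: 11.88
eef_pos: [532.9, -47.8, 121.7]
tcp_rot: [-3.141, 0.004, -3.139]
ft_force: [-0.3, 0.0, 0.0]
opening: 0.55
```

Call:
drive_tool(
  increments=[
    [[-0.25,-0.9,0],[0,0,0]],
    [[-0.25,-0.9,0],[0,0,0]],
    [[-0.25,-0.9,0],[0,0,0]],
    [[-0.25,-0.8,0],[0,0,0]],
    [[0,0,0],[0,0,0]],
  ],
)

```text
t: 12.3
eef_pos: [563.0, -157.0, 119.0]
tcp_rot: [-3.141, 0.001, 3.139]
ft_force: [-0.4, -0.6, -1.4]
opening: 0.551
```

Run:
```python
from h import *
p=env.read_camera("wrist")
X=knobfit(p,[563,-156,120],60); print(X.round(1))
im=p["pixels"].copy(); ringov(p,X,17,im,(0,255,0)); ringov(p,X-[0,0,28],17,im,(0,255,0));ringov(p,[555,-162,18],80,im)
cv2.imwrite("pics/o.png",im)
plan([X[0],X[1],51])
```

```text
blob [316.3 215.2] [  47   53 2044]
[ 563.8 -156.7  120. ]
t 12.35 pos [ 562.  -155.   118.8] rot [-3.142  0.     3.139] tool shift mm [-1.8 -1.7 67.8] full-scale [-0.06 -0.06  2.26] dyaw->az/0.08 None
F [-1.3 -0.3 -0.6] open 0.55
```

View pics/o.png

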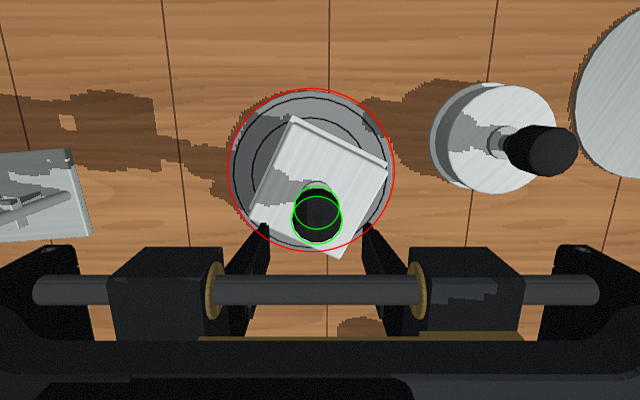

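Call:
drive_tool(
  increments=[
    [[-0.04,0,0.5],[0,0,0]],
    [[0,0,0.6],[0,0,0]],
    [[0,0,0.6],[0,0,0]],
    [[0,0,0.56],[0,0,0]],
    [[0,0,0],[0,0,0]],
  ],
)

```text
t: 12.77
eef_pos: [561.2, -151.6, 48.7]
tcp_rot: [3.14, -0.004, -3.141]
ft_force: [-0.8, 1.1, -1.2]
opening: 0.551
```

Call:
drive_tool(
  increments=[
    [[0,0,0],[0,0,0]],
    [[0,0,0],[0,0,0]],
    [[0,0,0],[0,0,0]],
    [[0,0,0],[0,0,0]],
    [[0,0,0],[0,0,0]],
  ],
  jaw=-1,
)

```text
t: 13.18
eef_pos: [563.5, -153.4, 52.3]
tcp_rot: [-3.141, 0.002, -3.141]
ft_force: [1.4, -0.3, 3.3]
opening: 0.35
```

Call:
drive_tool(
  increments=[
    [[0,0,0],[0,0,0]],
    [[0,0,0],[0,0,0]],
  ],
)

```text
t: 13.35
eef_pos: [563.5, -153.4, 51.9]
tcp_rot: [-3.141, 0.001, -3.141]
ft_force: [0.8, -0.5, 2.5]
opening: 0.349
```

Call:
drive_tool(
  increments=[
    [[0,0,-0.2],[0,0,0]],
    [[0,0,-0.3],[0,0,0]],
    [[0,0,-0.5],[0,0,0]],
    [[0,0,-0.4],[0,0,0]],
    [[0,0,0],[0,0,0]],
  ],
)

```text
t: 13.77
eef_pos: [563.7, -153.5, 95.6]
tcp_rot: [-3.141, 0.002, -3.141]
ft_force: [0.5, -0.5, -3.6]
opening: 0.353
```

Run:
```python
from h import *
p=env.read_camera("wrist")
cv2.imwrite("pics/q.png",p["pixels"])
plan([480,162,90])
t=env.read_camera("top")
im=t["pixels"].copy(); c=crop(t,376,180,34,8,"pics/q2.png")
```

```text
t 13.82 pos [ 563.2 -153.3   94.4] rot [-3.141e+00  1.000e-03 -3.141e+00] tool shift mm [ 83.2 315.4   4.4] full-scale [ 2.77 10.51  0.15] dyaw->az/0.08 None
F [ 0.2  0.8 -4.6] open 0.355
```

View pics/q.png

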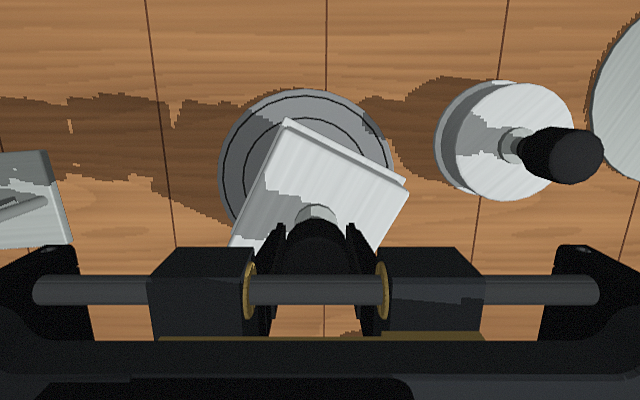

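Call:
drive_tool(
  increments=[
    [[0,0,-0.6],[0,0,0]],
    [[0,0,-0.9],[0,0,0]],
    [[0,0,-0.9],[0,0,0]],
    [[0.05,0.3,-0.5],[0,0,0]],
    [[0.2,0.7,-0.1],[0,0,0]],
  ],
)

```text
t: 14.28
eef_pos: [556.7, -124.8, 185.2]
tcp_rot: [-3.14, 0.003, 3.14]
ft_force: [0.3, 0.8, -4.5]
opening: 0.355
```

Call:
drive_tool(
  increments=[
    [[0.25,0.95,0],[0,0,0]],
    [[0.25,0.95,0],[0,0,0]],
    [[0.25,0.95,0],[0,0,0]],
    [[0.25,0.95,0],[0,0,0]],
    [[0.25,0.95,0],[0,0,0]],
  ],
)

```text
t: 14.7
eef_pos: [516.8, 20.5, 182.4]
tcp_rot: [3.141, -0.002, 3.142]
ft_force: [0.9, -0.1, -4.2]
opening: 0.354
```

Call:
drive_tool(
  increments=[
    [[0.25,0.95,0],[0,0,0]],
    [[0.25,0.95,0],[0,0,0]],
    [[0.25,0.95,0],[0,0,0]],
    [[0.25,0.95,0.3],[0,0,0]],
    [[0.2,0.6,0.6],[0,0,0]],
  ],
)

```text
t: 15.12
eef_pos: [481.6, 153.5, 156.7]
tcp_rot: [3.141, 0.002, -3.141]
ft_force: [1.1, -0.7, -4.3]
opening: 0.353
```

Run:
```python
from h import *
plan([480,162,52])
```

```text
t 15.12 pos [481.6 153.5 156.7] rot [ 3.141e+00  2.000e-03 -3.141e+00] tool shift mm [  1.6   8.5 104.7] full-scale [0.05 0.28 3.49] dyaw->az/0.08 None
F [ 1.1 -0.7 -4.3] open 0.353
```

Call:
drive_tool(
  increments=[
    [[0,0.2,0.7],[0,0,0]],
    [[0,0,0.9],[0,0,0]],
    [[0,0,0.7],[0,0,0]],
    [[0,0,0.2],[0,0,0]],
    [[0,0,0],[0,0,0]],
  ],
)

```text
t: 15.53
eef_pos: [480.8, 157.0, 79.6]
tcp_rot: [-3.141, -0.004, -3.141]
ft_force: [-0.8, 0.1, -3.4]
opening: 0.354
```

Run:
```python
from h import *
plan([480,162,50])
p=env.read_camera("wrist")
im=p["pixels"].copy(); ringov(p,[480,162,14],80,im)
cv2.imwrite("pics/r.png",im)
```

```text
t 15.53 pos [480.8 157.   79.6] rot [-3.141 -0.004 -3.141] tool shift mm [ 0.8  5.  29.6] full-scale [0.03 0.17 0.99] dyaw->az/0.08 None
F [-0.8  0.1 -3.4] open 0.354
```

View pics/r.png

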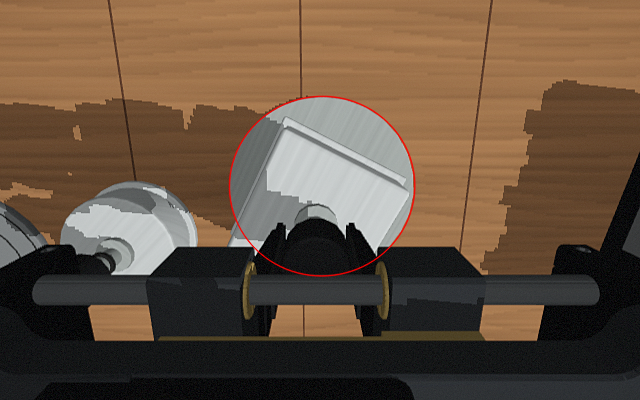

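Call:
drive_tool(
  increments=[
    [[0,0.16,0.3],[0,0,0]],
    [[0,0,0.4],[0,0,0]],
    [[0,0,0.2],[0,0,0]],
    [[0,0,0],[0,0,0]],
    [[0,0,0],[0,0,0]],
  ],
)

```text
t: 16.0
eef_pos: [482.1, 162.1, 54.6]
tcp_rot: [3.141, 0.0, -3.141]
ft_force: [-0.8, 0.0, -3.8]
opening: 0.353
```

Call:
drive_tool(
  increments=[
    [[0.04,0,0.1],[0,0,0]],
    [[0,0,0.08],[0,0,0]],
    [[0,0,0.05],[0,0,0]],
    [[0,0,0],[0,0,0]],
  ],
)

```text
t: 16.33
eef_pos: [480.7, 162.1, 47.6]
tcp_rot: [3.141, 0.0, -3.141]
ft_force: [-2.5, 0.5, 2.7]
opening: 0.349
```

Call:
drive_tool(
  increments=[
    [[0,0,0],[0,0,0]],
    [[0,0,0],[0,0,0]],
    [[0,0,0],[0,0,0]],
    [[0,0,0],[0,0,0]],
  ],
  jaw=0.1,
)

```text
t: 16.67
eef_pos: [481.0, 162.0, 47.6]
tcp_rot: [3.141, 0.001, -3.141]
ft_force: [-0.2, -0.3, 0.9]
opening: 0.539
```

Call:
drive_tool(
  increments=[
    [[0,0,-0.4],[0,0,0]],
    [[0,0,-0.9],[0,0,0]],
    [[0,0,-1],[0,0,0]],
    [[0,-0.5,-0.2],[0,0,0]],
    [[-0.2,-0.9,0],[0,0,0]],
  ],
)

```text
t: 17.08
eef_pos: [487.2, 121.2, 124.7]
tcp_rot: [3.141, 0.004, -3.139]
ft_force: [0.7, 0.1, 0.1]
opening: 0.551
```

Run:
```python
from h import *
p=env.read_camera("wrist")
X=knobfit(p,[480,162,116],70); print(X.round(1))
im=p["pixels"].copy(); ringov(p,[480,162,14],80,im); ringov(p,X,17,im,(0,255,0)); ringov(p,[520,0,112],17,im,(0,255,0))
cv2.imwrite("pics/s.png",im)
plan([520,-0.2,105])
```

```text
blob [374.8 223.7] [  59   97 3357]
[498.3 164.6 116. ]
t 17.13 pos [488.1 116.9 123.7] rot [-3.141e+00  3.000e-03 -3.140e+00] tool shift mm [ -31.8 -117.2   18.7] full-scale [-1.06 -3.91  0.62] dyaw->az/0.08 None
F [ 2.3 -2.8 -1.3] open 0.549
```

View pics/s.png

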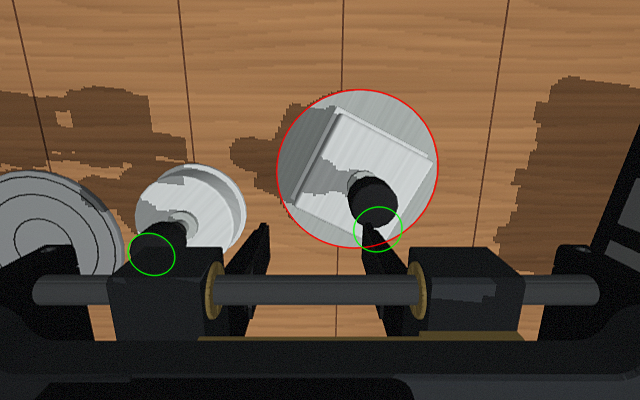

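Call:
drive_tool(
  increments=[
    [[-0.25,-0.9,0],[0,0,0]],
    [[-0.25,-0.9,0],[0,0,0]],
    [[-0.25,-0.9,0],[0,0,0]],
    [[-0.2,-0.9,0],[0,0,0]],
    [[0,-0.2,0],[0,0,0]],
  ],
)

```text
t: 17.55
eef_pos: [516.3, 3.0, 122.3]
tcp_rot: [-3.141, 0.001, 3.14]
ft_force: [0.2, -0.6, -0.2]
opening: 0.552
```

Call:
drive_tool(
  increments=[
    [[0,0,0.3],[0,0,0]],
    [[0,0,0],[0,0,0]],
  ],
)

```text
t: 17.72
eef_pos: [514.3, 6.3, 111.9]
tcp_rot: [3.141, -0.002, 3.141]
ft_force: [-0.4, 0.3, 0.3]
opening: 0.547
```

Run:
```python
from h import *
p=env.read_camera("wrist")
X=knobfit(p,[520,0,112],60); print(X.round(1))
im=p["pixels"].copy(); ringov(p,X,17,im,(0,255,0)); ringov(p,[555,-162,18],80,im);ringov(p,[480,162,14],80,im)
cv2.imwrite("pics/u.png",im)
plan([X[0],X[1],45])
```

```text
blob [306.1 220.5] [  47   52 2019]
[519.5  -0.6 112. ]
t 17.77 pos [514.4   6.8 112.4] rot [ 3.141e+00 -2.000e-03 -3.141e+00] tool shift mm [-5.1 -7.4 67.4] full-scale [-0.17 -0.25  2.25] dyaw->az/0.08 None
F [ 0.9  0.3 -0.4] open 0.551
```

View pics/u.png

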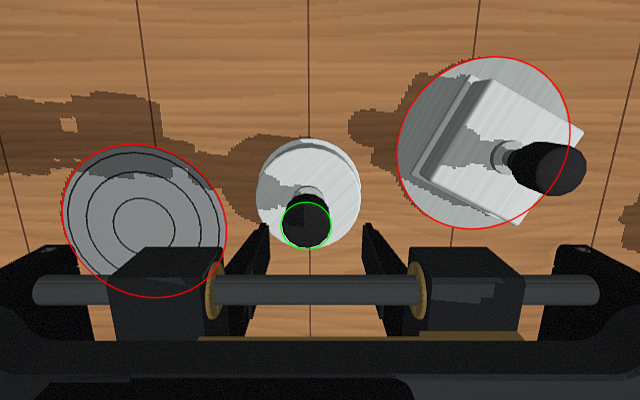

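Call:
drive_tool(
  increments=[
    [[-0.17,-0.22,0.2],[0,0,0]],
    [[0,0,0.2],[0,0,0]],
    [[0,0,0],[0,0,0]],
    [[0,0,0],[0,0,0]],
  ],
)

```text
t: 18.1
eef_pos: [520.1, -0.1, 100.9]
tcp_rot: [3.141, -0.001, -3.141]
ft_force: [0.4, -0.0, -0.0]
opening: 0.547
```

Run:
```python
from h import *
p=env.read_camera("wrist")
X=knobfit(p,[520,0,112],60); print(X.round(1))
plan([X[0],X[1],44.5])
```

```text
blob [315.2 218.1] [  50   55 2261]
[519.4  -0.6 112. ]
t 18.15 pos [ 5.202e+02 -2.000e-01  1.012e+02] rot [ 3.141e+00 -1.000e-03 -3.141e+00] tool shift mm [ 0.8 -0.4 56.7] full-scale [ 0.03 -0.01  1.89] dyaw->az/0.08 None
F [-0.3  0.3  0. ] open 0.548
```

Call:
drive_tool(
  increments=[
    [[0.02,0,0.4],[0,0,0]],
    [[0,0,0.6],[0,0,0]],
    [[0,0,0.5],[0,0,0]],
    [[0,0,0.35],[0,0,0]],
    [[0,0,0],[0,0,0]],
  ],
)

```text
t: 18.57
eef_pos: [518.9, -0.3, 44.4]
tcp_rot: [3.141, -0.003, -3.141]
ft_force: [0.1, 0.7, 0.2]
opening: 0.551
```

Call:
drive_tool(
  increments=[
    [[0,0,0],[0,0,0]],
    [[0,0,0],[0,0,0]],
    [[0,0,0],[0,0,0]],
    [[0,0,0],[0,0,0]],
    [[0,0,0],[0,0,0]],
  ],
  jaw=-1,
)

```text
t: 18.98
eef_pos: [520.2, -0.5, 46.6]
tcp_rot: [3.142, 0.001, -3.141]
ft_force: [0.9, 2.2, 2.2]
opening: 0.354
```

Call:
drive_tool(
  increments=[
    [[0,0,0],[0,0,0]],
    [[0,0,0],[0,0,0]],
  ],
)

```text
t: 19.15
eef_pos: [520.1, -0.5, 46.3]
tcp_rot: [3.141, 0.001, -3.141]
ft_force: [0.5, 2.7, 2.8]
opening: 0.351
```

Call:
drive_tool(
  increments=[
    [[0,0,-0.2],[0,0,0]],
    [[0,0,-0.4],[0,0,0]],
    [[0,0,-0.5],[0,0,0]],
    [[0,0,-0.3],[0,0,0]],
    [[0,0,0],[0,0,0]],
  ],
)

```text
t: 19.57
eef_pos: [520.2, -0.7, 89.4]
tcp_rot: [-3.141, 0.002, -3.141]
ft_force: [0.1, -0.8, -5.6]
opening: 0.354
```

Run:
```python
from h import *
plan([555.5,-161.5,90])
p=env.read_camera("wrist")
im=p["pixels"].copy(); ringov(p,[555.5,-161.5,18],80,im);ringov(p,[480,162,14],80,im)
cv2.imwrite("pics/v.png",im)
```

```text
t 19.57 pos [520.2  -0.7  89.4] rot [-3.141e+00  2.000e-03 -3.141e+00] tool shift mm [ -35.2 -160.8   -0.6] full-scale [-1.17 -5.36 -0.02] dyaw->az/0.08 None
F [ 0.1 -0.8 -5.6] open 0.354
```

View pics/v.png

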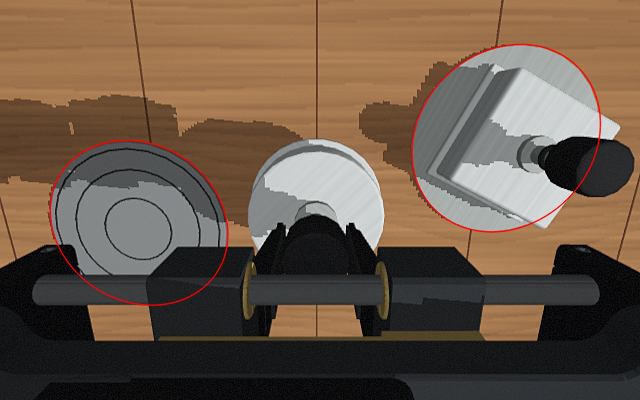

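Call:
drive_tool(
  increments=[
    [[-0.1,-0.4,0],[0,0,0]],
    [[-0.2,-0.8,0],[0,0,0]],
    [[-0.2,-0.9,0],[0,0,0]],
    [[-0.2,-0.9,0],[0,0,0]],
    [[-0.2,-0.9,0],[0,0,0]],
  ],
)

```text
t: 20.03
eef_pos: [546.5, -119.3, 86.9]
tcp_rot: [3.141, -0.002, -3.141]
ft_force: [-0.2, -0.5, -6.2]
opening: 0.352
```

Call:
drive_tool(
  increments=[
    [[-0.2,-0.9,0],[0,0,0]],
    [[-0.07,-0.5,0.2],[0,0,0]],
    [[0,-0.06,0.4],[0,0,0]],
    [[0,0,0.2],[0,0,0]],
    [[0,0,0],[0,0,0]],
  ],
)

```text
t: 20.45
eef_pos: [553.4, -161.0, 61.6]
tcp_rot: [3.14, -0.004, 3.141]
ft_force: [-1.1, 0.7, -5.0]
opening: 0.356
```

Call:
drive_tool(
  increments=[
    [[0,0,0],[0,0,0]],
  ],
)

```text
t: 20.53
eef_pos: [554.3, -160.7, 63.2]
tcp_rot: [3.141, -0.002, -3.141]
ft_force: [-0.2, 0.7, -5.3]
opening: 0.353
```

Run:
```python
from h import *
plan([555.5,-161.5,54.3])
p=env.read_camera("wrist")
im=p["pixels"].copy(); ringov(p,[555.5,-161.5,18],80,im)
cv2.imwrite("pics/w.png",im)
```

```text
t 20.53 pos [ 554.3 -160.7   63.2] rot [ 3.141e+00 -2.000e-03 -3.141e+00] tool shift mm [-1.2 -0.8  8.9] full-scale [-0.04 -0.03  0.3 ] dyaw->az/0.08 None
F [-0.2  0.7 -5.3] open 0.353
```

View pics/w.png

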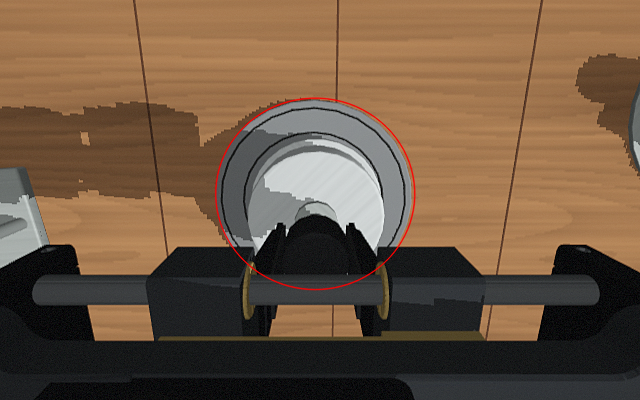

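Call:
drive_tool(
  increments=[
    [[-0.03,-0.02,0.1],[0,0,0]],
    [[0,0,0.1],[0,0,0]],
    [[0,0,0.05],[0,0,0]],
    [[0,0,0],[0,0,0]],
    [[0,0,0],[0,0,0]],
  ],
)

```text
t: 21.0
eef_pos: [555.8, -161.8, 56.4]
tcp_rot: [3.142, -0.0, -3.141]
ft_force: [0.4, -0.2, -5.3]
opening: 0.35
```

Call:
drive_tool(
  increments=[
    [[0,0,0.05],[0,0,0]],
    [[0,0,0],[0,0,0]],
    [[0,0,0],[0,0,0]],
  ],
)

```text
t: 21.25
eef_pos: [555.8, -162.0, 54.9]
tcp_rot: [3.142, 0.0, -3.141]
ft_force: [0.1, -0.3, -5.7]
opening: 0.354
```

Call:
drive_tool(
  increments=[
    [[0,0,0.03],[0,0,0]],
    [[0,0,0],[0,0,0]],
    [[0,0,0],[0,0,0]],
  ],
)

```text
t: 21.5
eef_pos: [555.8, -161.9, 54.4]
tcp_rot: [3.142, 0.0, -3.141]
ft_force: [-2.0, 1.2, 2.7]
opening: 0.359
```

Call:
drive_tool(
  increments=[
    [[0,0,0.03],[0,0,0]],
    [[0,0,0],[0,0,0]],
    [[0,0,0],[0,0,0]],
  ],
)

```text
t: 21.75
eef_pos: [555.8, -161.9, 53.3]
tcp_rot: [3.142, 0.0, -3.141]
ft_force: [-2.7, 1.6, 4.0]
opening: 0.353
```

Call:
drive_tool(
  increments=[
    [[0,0,0.03],[0,0,0]],
    [[0,0,0],[0,0,0]],
    [[0,0,0],[0,0,0]],
  ],
)

```text
t: 22.0
eef_pos: [555.8, -161.9, 52.2]
tcp_rot: [3.141, -0.0, -3.141]
ft_force: [-2.3, 2.2, 3.8]
opening: 0.354
```

Call:
drive_tool(
  increments=[
    [[0,0,0.1],[0,0,0]],
    [[0,0,0.1],[0,0,0]],
    [[0,0,0.08],[0,0,0]],
    [[0,0,0],[0,0,0]],
    [[0,0,0],[0,0,0]],
  ],
)

```text
t: 22.42
eef_pos: [555.8, -161.9, 43.7]
tcp_rot: [3.141, -0.0, -3.141]
ft_force: [-3.5, 2.6, 7.4]
opening: 0.351
```

Run:
```python
from h import *
plan([555.8,-161.9,42.3])
p=env.read_camera("wrist"); s=env.read_camera("scene")
a=cv2.convertScaleAbs(cv2.resize(p["pixels"][190:260,270:360],(510,397),interpolation=cv2.INTER_CUBIC),alpha=1.4)
b=cv2.resize(s["pixels"][230:300,258:330],(288,280),interpolation=cv2.INTER_CUBIC)
b=cv2.copyMakeBorder(b,0,117,0,0,0); cv2.imwrite("pics/x.png",np.hstack([a,b]))
F=[env.state()["ft_force"][2]]; print(F)
```

```text
t 22.42 pos [ 555.8 -161.9   43.7] rot [ 3.141 -0.    -3.141] tool shift mm [-0.  -0.   1.4] full-scale [-0.   -0.    0.05] dyaw->az/0.08 None
F [-3.5  2.6  7.4] open 0.351
[np.float64(7.0371113284803934)]
```

View pics/x.png

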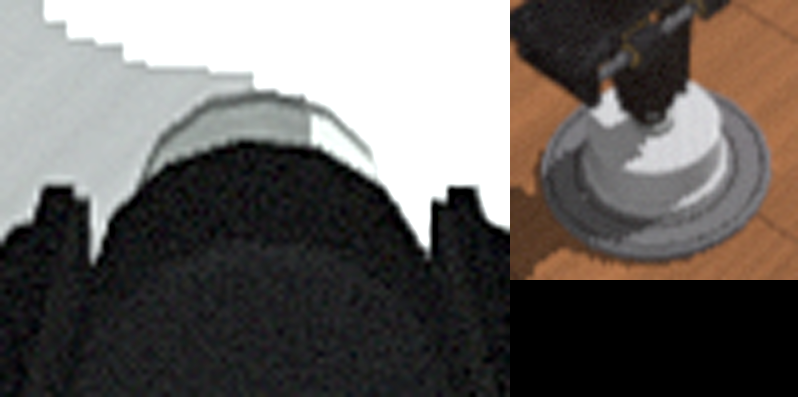

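Call:
drive_tool(
  increments=[
    [[0,0,0.05],[0,0,0]],
    [[0,0,0],[0,0,0]],
    [[0,0,0],[0,0,0]],
  ],
)

```text
t: 22.77
eef_pos: [555.8, -161.9, 42.4]
tcp_rot: [3.142, 0.0, -3.141]
ft_force: [-3.2, 2.8, 7.1]
opening: 0.352
```

Run:
```python
from h import *
F=[]
for i in range(4):
    p=env.read_camera("wrist"); st=env.state(); F.append(st["ft_force"]); z=st["eef_pos"]
print(np.mean(F,0),z)
im=p["pixels"]
w=cv2.imread("pics/v.png")
def prep(i): return cv2.convertScaleAbs(i[190:260,265:365],alpha=2.5)
a=cv2.resize(prep(im),None,fx=4,fy=4,interpolation=cv2.INTER_CUBIC)
c=a.copy()
def ring(X,r,col,img):
    q=np.array([proj(p,np.array(X)+[r*np.cos(t),r*np.sin(t),0]) for t in T]); q=(q-[265,190]+.5)*4-.5
    cv2.polylines(img,[np.round(q*16).astype(np.int32)],True,col,1,cv2.LINE_AA,4)
x,y=z[0]-.6,z[1]
ring([x,y,64],14,(0,0,255),c); ring([x,y,80],17,(0,180,0),c); ring([x,y,108],17,(0,255,0),c)
b=cv2.resize(prep(w),None,fx=4,fy=4,interpolation=cv2.INTER_CUBIC)
cv2.imwrite("pics/y.png",np.vstack([np.hstack([a,c]),np.hstack([b,cv2.absdiff(a,b)])]))
```

```text
[-4.18161037  2.85983219  7.8855799 ] [ 555.79743051 -161.91022359   42.43503843]
```

View pics/y.png

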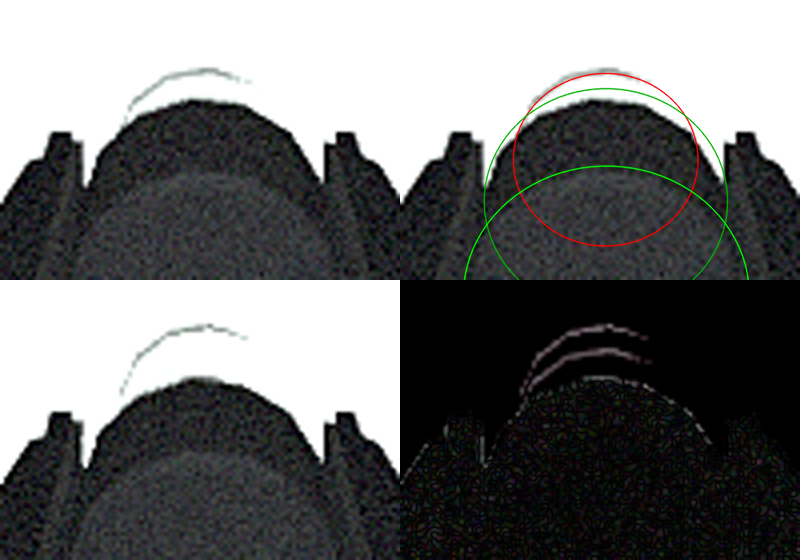

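Run:
```python
from h import *
from scipy.optimize import brentq
p=env.read_camera("wrist"); z=env.state()["eef_pos"]; print(z, env.state()["ft_force"])
v=cv2.imread("pics/v.png"); n=cv2.imread("pics/n.png")
def row(im,vlo,vhi,cols=range(312,320)):
    r=[]
    for c in cols:
        g=im[vlo:vhi,c].astype(float).mean(1); base=np.median(g); d=np.clip(base-g-8,0,None); 
        # darkest thin line
        i=int(np.argmin(g)); ii=slice(max(0,i-1),i+2); wgt=np.clip(base-g[ii],0,None); r.append(vlo+(wgt*np.arange(max(0,i-1),max(0,i-1)+len(wgt))).sum()/wgt.sum())
    return np.array(r)
for nm,im in (("n",n),("v",v),("now",p["pixels"])):
    print(nm,[int(x) for x in im[196:216,315].mean(1)])
    print(row(im,197,211).round(2))
R=np.array([[-1,0,0],[0,1,0],[0,0,-1.]])
def edge(h): # min v of collar top ring at tool z=h below? collar top z world = z+h
    return min(proj(p,[z[0]-.5+14*np.cos(t),z[1]+14*np.sin(t),z[2]+h])[1] for t in T)
for h in (8,10,20,21,22,23): print(h,round(edge(h),2))
```

```text
[ 555.806987   -161.90502536   42.45054919] [-3.5555102   2.8898865   7.71831273]
n [210, 209, 208, 211, 219, 174, 72, 72, 162, 178, 173, 176, 178, 175, 172, 171, 174, 184, 141, 52]
[202.84 202.68 202.61 202.59 202.36 202.31 202.43 202.73]
v [209, 209, 210, 219, 173, 74, 65, 160, 180, 174, 173, 177, 176, 174, 171, 175, 168, 119, 44, 16]
[201.88 201.74 201.6  201.62 201.44 201.31 201.67 201.95]
now [207, 208, 209, 211, 211, 212, 213, 217, 223, 232, 176, 59, 74, 112, 118, 111, 115, 121, 85, 19]
[207.92 207.9  207.85 207.32 207.27 207.16 207.25 207.93]
8 201.47
10 202.39
20 207.25
21 207.76
22 208.28
23 208.81
```

Run:
```python
from h import *
ps=[env.read_camera("wrist") for _ in range(4)]; p=ps[0]; z=env.state()["eef_pos"]
now=np.mean([q["pixels"].astype(float) for q in ps],0)
v=cv2.imread("pics/v.png").astype(float); w=cv2.imread("pics/w.png").astype(float)
def cross(im,c,lo,hi,thr=60):
    g=im[lo:hi,c].mean(1)
    i=np.where((g[:-1]>thr)&(g[1:]<=thr))[0][-1]; return lo+i+(g[i]-thr)/(g[i]-g[i+1])
for nm,im in (("v",v),("w",w),("now",now)):
    print(nm,"knob far edge",np.mean([cross(im,c,208,222) for c in range(308,324)]).round(2))
# circle of knob top vs side boundary: brightness step row
for nm,im in (("v",v),("w",w),("now",now)):
    g=im[216:246,305:326].mean((1,2)); print(nm,[round(x,1) for x in g[:24]])
def edge(h,r): return min(proj(p,[z[0]-.5+r*np.cos(t),z[1]+r*np.sin(t),z[2]+h])[1] for t in T)
for h in (36,37,38,39): print(h,round(edge(h,17),2), "top",h+28,round(edge(h+28,17),2))
for h in (8,8.5,9.7,21.5): print(h,round(edge(h,14),2))
# collar line centroid
def line(im,lo,hi):
    r=[]
    for c in range(306,326):
        g=im[lo:hi,c].mean(1); i=int(np.argmin(g)); k=np.arange(i-2,i+3); wt=np.clip(150-g[k],0,None); r.append(lo+(wt*k).sum()/wt.sum())
    return np.mean(r), np.min(r)
print("collar", line(v,198,209),line(w,198,209),line(now,204,212))
```

```text
v knob far edge 214.54
w knob far edge 214.54
now knob far edge 214.74
v [np.float64(21.2), np.float64(12.6), np.float64(12.7), np.float64(14.2), np.float64(14.1), np.float64(12.9), np.float64(14.0), np.float64(17.1), np.float64(14.9), np.float64(15.2), np.float64(14.7), np.float64(15.3), np.float64(15.4), np.float64(15.7), np.float64(15.0), np.float64(15.8), np.float64(17.6), np.float64(20.9), np.float64(24.3), np.float64(25.0), np.float64(23.7), np.float64(24.1), np.float64(22.9), np.float64(20.0)]
w [np.float64(23.2), np.float64(12.0), np.float64(15.3), np.float64(17.0), np.float64(14.5), np.float64(14.5), np.float64(16.1), np.float64(14.6), np.float64(15.6), np.float64(15.5), np.float64(15.4), np.float64(14.9), np.float64(14.4), np.float64(15.5), np.float64(15.1), np.float64(16.8), np.float64(16.9), np.float64(21.0), np.float64(26.5), np.float64(26.3), np.float64(24.6), np.float64(24.6), np.float64(23.8), np.float64(21.3)]
now [np.float64(18.3), np.float64(12.3), np.float64(14.9), np.float64(15.5), np.float64(15.9), np.float64(16.0), np.float64(15.0), np.float64(15.9), np.float64(15.6), np.float64(16.0), np.float64(15.5), np.float64(14.8), np.float64(15.6), np.float64(15.5), np.float64(15.3), np.float64(16.1), np.float64(17.2), np.float64(22.9), np.float64(25.9), np.float64(26.4), np.float64(25.2), np.float64(24.3), np.float64(22.4), np.float64(21.9)]
36 210.93 top 64 229.95
37 211.51 top 65 230.76
38 212.1 top 66 231.58
39 212.69 top 67 232.4
8 201.44
8.5 201.67
9.7 202.22
21.5 207.99Traceback (most recent call last):
  File "<stdin>", line 22, in <module>
  File "<stdin>", line 20, in line
IndexError: index 8 is out of bounds for axis 0 with size 8
```

Run:
```python
from h import *
s=env.read_camera("scene"); t=env.read_camera("top")
for n in ("caddy","skewer_rack","shaker","press_square"):
    print(n,[(np.round(x["point"]),round(x["score"],2)) for x in env.tip_of(n,t)][:2])
print(env.state()["t"],env.state()["eef_pos"],env.state()["ft_force"])
im=t["pixels"].copy(); ringov(t,[480,162,14],80,im)
cv2.imwrite("pics/z.png",np.hstack([s["pixels"][120:380,150:450],im[80:340,140:500]]))
```

```text
caddy [(array([509., 468.,  10.]), 0.65)]
skewer_rack [(array([ 574., -467.,   11.]), 0.74)]
shaker [(array([760., -24.,   8.]), 0.73)]
press_square [(array([484., 164.,  11.]), 0.66), (array([483., 162.,  17.]), 0.39)]
23.5167 [ 555.80942562 -161.92358896   42.46393912] [-3.27040288  4.04143913  7.17692651]
```

View pics/z.png

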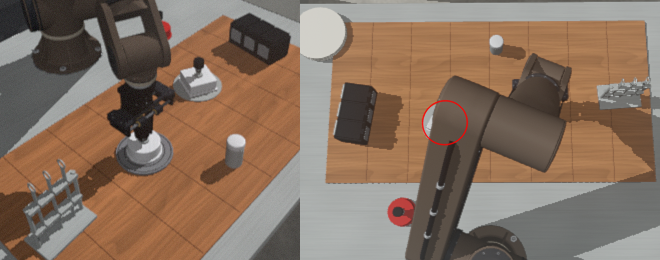

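Run:
```python
from cell import env
print(env.job_done())
```

```text
the job is handed in; nothing more can be done
None
```

The presses are swapped, and I handed the job in at about 23.5 s with the arm still holding the round press's knob about 12 mm down. `job_done` gives no verdict, so these are my own last checks.

**What I did:** I set the round press on the free board at about (520, 0), carried the square one over it onto the disc, then put the round one on the trivet. I never let go of its knob after that. I left the red look-alike alone.

**Last checks:**
- **Square press:** it stands upright on the disc, at about (483, 163) against the disc's centre at (480, 162).
- **Round press:** the gripper holds it at (556, −162), with the trivet's centre measured at about (555, −162).
- **Knob push:** the arm travelled 11.9 mm past first contact. The wrist picture gives about 12.1 mm less up to 0.3 mm of slip in the grip, so roughly 11.9 mm. I could not see the O-ring meet the collar because the knob hides it.
- **Bystanders:** the trained network puts the caddy, skewer rack and shaker where they started, within its accuracy of about 4 mm.

**What disagreed or failed:**
- **Fingertips:** they end about 36 mm short of the reported tool point, so my first two grasp attempts closed above or on top of the knob. The press did not move, and I corrected the depth from the pictures.
- **Push force:** it read 7 to 8 N instead of 9 N. The knob's own weight and sensor noise probably explain that, but I did not confirm it.

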